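# Pack, lid and clip the craft box, then stack the jar on it

### The job

Pack away the craft supplies: put every paint pot and the board eraser lying on the desk (there may be two to four things) into the cream box, then seat the lid level on the box, then fold all four clip flaps fully down over the lid rim. Only then stand the glass jar, kept upright throughout, centred on the lid's square pad so that no edge overhangs, and leave the mug, carafe and notebook where they are.

Things in the scene. Friction and masses are not known exactly. Their poses are not given: they have to be found in the camera images.
- box: Cream open storage box, fixed to the desk. Origin at the centre of its underside, z up. Outside 148 mm along its x by 188 mm along its y, walls 4 mm, floor 4 mm thick, rim 62 mm up; inside 140 x 180 mm. There is a hinged charcoal clip flap at the middle of each of its four sides.
- clip_near (a joint): Clip flap on the box's -x side: plate 4 mm thick, 60 mm wide along the wall, 40 mm from hinge to tip, orange stripe near the tip. Hinge line along the wall at box x = -86 mm, 69 mm up. 0 = level inwards over the lid rim (its stop, 1 mm above the seated lid), 1.57 = upright, more = leaning outwards (limit 2.4). Friction hinge: stays where left, about 2 N at the tip moves it.
- clip_far (a joint): Clip flap on the box's +x side: plate 4 mm thick, 60 mm wide along the wall, 40 mm from hinge to tip, orange stripe near the tip. Hinge line along the wall at box x = +86 mm, 69 mm up. 0 = level inwards over the lid rim (its stop, 1 mm above the seated lid), 1.57 = upright, more = leaning outwards (limit 2.4). Friction hinge: stays where left, about 2 N at the tip moves it.
- clip_left (a joint): Clip flap on the box's +y side: plate 4 mm thick, 60 mm wide along the wall, 40 mm from hinge to tip, orange stripe near the tip. Hinge line along the wall at box y = +106 mm, 69 mm up. 0 = level inwards over the lid rim (its stop, 1 mm above the seated lid), 1.57 = upright, more = leaning outwards (limit 2.4). Friction hinge: stays where left, about 2 N at the tip moves it.
- clip_right (a joint): Clip flap on the box's -y side: plate 4 mm thick, 60 mm wide along the wall, 40 mm from hinge to tip, orange stripe near the tip. Hinge line along the wall at box y = -106 mm, 69 mm up. 0 = level inwards over the lid rim (its stop, 1 mm above the seated lid), 1.57 = upright, more = leaning outwards (limit 2.4). Friction hinge: stays where left, about 2 N at the tip moves it.
- lid_pad (a point): Centre of the square cork-topped pad in the middle of the loose cream lid; the pad is also the lid's grip. Pad 66 x 66 mm, 26 mm tall, sides parallel to the lid's x and y; its top is 13 mm above this point, the lid plate's top 13 mm below it. z up. The point is 25 mm up with the lid lying on the desk, 79 mm up with it seated on the box.
- pot_red_mid (a point): Red paint pot with a white cap: upright cylinder 44 mm in diameter (the lower 32 mm is 42 mm), 48 mm tall, about 90 g. The point is its centre, half-way up. May be absent (None throughout).
- pot_blue_mid (a point): Blue paint pot with a white cap: upright cylinder 44 mm in diameter (the lower 32 mm is 42 mm), 48 mm tall, about 90 g. The point is its centre, half-way up. May be absent (None throughout).
- pot_green_mid (a point): Green paint pot with a white cap: upright cylinder 44 mm in diameter (the lower 32 mm is 42 mm), 48 mm tall, about 90 g. The point is its centre, half-way up. May be absent (None throughout).
- eraser_mid (a point): Board eraser, wooden back on grey felt: block 60 mm along its x, 40 mm along its y, 42 mm tall, about 80 g. The point is its centre, half-way up. May be absent (None throughout).
- jar_mid (a point): Glass jar with a steel cap and yellow clips in it: upright cylinder 52 mm in diameter up to 66 mm, cap 49 mm in diameter, 80 mm tall in all, about 220 g, standing on the desk. The point is its centre, 40 mm above its foot.
- jar: The same glass jar; origin at the centre of its foot.
- lid: The whole lid, about 350 g: plate 156 mm along its x, 196 mm along its y, 4 mm thick, on a solid plug 134 x 174 x 8 mm that drops inside the box walls (3 mm play all round). A half turn about z makes no difference. Origin at the centre of the plug's underside, 25 mm below the pad's centre; 54 mm up when seated.
- mug: White mug, 80 mm in diameter, 90 mm tall, beyond the work; leave alone. Origin under its centre.
- carafe: Glass carafe, 100 mm in diameter, 175 mm tall, beyond the work; leave alone. Origin under its centre.
- notebook: Notebook, 148 x 213 x 16 mm, lying beyond the work; leave alone. Origin under its centre.
Things that resemble listed ones, but are neither listed nor needed, are in the scene too. What is shaped like the part that bears eraser_mid but pink is not meant. Of the things shaped like the part that bears pot_red_mid, the red one is meant.

How it is judged:
On the way, in this order (a step that is already met when the one before it is completed fails the run):
1. all the pots and the eraser that are present lie in the box (x of pot_red_mid in the frame of box between -0.07 and 0.07 m and y of pot_red_mid in the frame of box between -0.09 and 0.09 m and z of pot_red_mid in the frame of box between 0.005 and 0.052 m and x of pot_blue_mid in the frame of box between -0.07 and 0.07 m and y of pot_blue_mid in the frame of box between -0.09 and 0.09 m and z of pot_blue_mid in the frame of box between 0.005 and 0.052 m and x of pot_green_mid in the frame of box between -0.07 and 0.07 m and y of pot_green_mid in the frame of box between -0.09 and 0.09 m and z of pot_green_mid in the frame of box between 0.005 and 0.052 m and x of eraser_mid in the frame of box between -0.07 and 0.07 m and y of eraser_mid in the frame of box between -0.09 and 0.09 m and z of eraser_mid in the frame of box between 0.005 and 0.052 m), for 0.2 s.
2. the lid is seated on the box over them (all of step 1 and x of lid_pad in the frame of box between -0.008 and 0.008 m and y of lid_pad in the frame of box between -0.008 and 0.008 m and z of lid_pad in the frame of box between 0.07 and 0.0825 m and angle between lid_pad's own z axis and vertical below 0.04 rad), for 0.2 s.
3. all four clips are folded down over the seated lid (x of lid_pad in the frame of box between -0.008 and 0.008 m and y of lid_pad in the frame of box between -0.008 and 0.008 m and z of lid_pad in the frame of box between 0.07 and 0.0825 m and angle between lid_pad's own z axis and vertical below 0.04 rad and value of joint each of clip_near, clip_far, clip_left, clip_right below 0.15 rad), for 0.2 s.
4. the jar stands on the pad, no edge overhanging (all of step 3 and x of jar_mid in the frame of lid_pad between -0.0075 and 0.0075 m and y of jar_mid in the frame of lid_pad between -0.0075 and 0.0075 m and z of jar_mid in the frame of lid_pad between 0.048 and 0.058 m and angle between jar_mid's own z axis and vertical below 0.08 rad), for 0.2 s.
At the end, for the whole second after the job is handed in: All supplies present are in the box; lid seated level (within 8 mm of centre, pad centre under 82.5 mm up); all clips under 0.15 rad; jar upright and at rest on the pad, its centre within 7.5 mm of the pad's along both sides (all of step 1 and all of step 4 and linear speed of each of jar, lid below 0.03 m/s); the robot touches nothing.
It fails at once if a bystander was moved more than 30 mm (distance of any of mug, carafe, notebook from where it was at the start of the episode above 0.03 m).
It fails at once if the glass jar was tipped more than 0.6 rad (angle between jar_mid's own z axis and vertical above 0.6 rad).
Of pot_red, pot_blue, pot_green, eraser only 2 to 4 are there at a start; the rules pass over those that are not, and their reading is None.
At some moment in a run one of pot_red, pot_blue, pot_green, eraser may be knocked a few centimetres aside while the robot is not near it.
It also fails if it takes over 208 s, if anything falls off the work surface, if the arm or the gripper's body presses on something with over 40 N, if the wrist force passes 120 N, or if a joint passes its speed limit or range.

### The arm

A 6-joint arm with a two-finger parallel gripper is mounted at the origin on the work surface. World frame = base frame: x ahead of the robot, y to its left, z up, the work surface at z = 0. Lengths are in m, angles in rad, forces in N, time in s.
With the tool pointing down it reaches from about 0.35 to 0.875 m from the base axis. Payload 4.2 kg.
Tool frame: the origin (TCP) lies midway between the tips of the shut fingers; the grasp point (between the pads) lies 19 mm behind it; z points along the fingers, y is the line along which they close (so a half turn about z gives the same grasp; the last joint's range is limited). The gripper opens to 87 mm and grips with 3 to 60 N. Pads are 19 mm wide; open, the fingers measure 117 mm over their backs; the gripper's body (75 mm by 190 mm) begins 51 mm behind the grasp point.
Start: joints at [-0.986, 0.385, 0.008, 0, -1.194, -0.259], TCP at [0.2, -0.592, 0.223] pointing down, gripper open.
Joint ranges: [-3.14, 3.14], [-1.21, 2.06], [-1.07, 1.41], [-3.16, 2.05], [-2.99, -0.16], [-3.1, 3.1]. Speed limits (rad/s): [2.79, 2.79, 3.14, 3.14, 3.14, 3.14].

### API

Orientations are given as a unit quaternion [w, x, y, z].
In Python, from bench import env gives the robot as it stands.
- The arm moves only by the shell command python3 -m inch 'ROWS' [OPENING] [FORCE]. ROWS is JSON, a list of rows, each a list of 2 entries, a list of its own where there are three numbers: the shift along the tool's x, y, z in m, then the turn about the tool's z in degrees. In form: [[[tx, ty, tz], turn], ...]. A call has 1 to 5 rows; each row shifts and turns the commanded pose from where the row before left it, along the tool's axes as they then stand; what a row does not reach is not made up. A row lasts 1/8 s, in which the tool goes at most 62.5 mm and 10.7 degrees, less where a joint would pass 70% of its speed; a pose out of reach is approached as far as the arm can. A call with a gripper value outside its range is refused whole. OPENING is the closure, from 0 (fully open) to 1 (shut), set as the call begins (- or left out, the last holds). The fingers move at their own pace and stop on an object; FORCE is the grip in N (left out, the last holds). Time passes only in rows, so rows that do not move let the fingers close. It gives the time, the measured TCP pose, the force, the opening and the grip force at its end, in the units of the state.
- env.read_state(): the state, without advancing time (a new reading comes with each control period).
- env.get_image(name): name is "scene" or "side" or "wrist"; returns a dict with "image" (480x640x3 uint8, red, green, blue), "fx", "fy", "cx", "cy" (pixels), "world_to_cam" (4x4, takes a point from world to camera coordinates); the wrist camera has in their place "tool_from_camera" (4x4, takes a point from camera to tool coordinates, whose origin is the TCP and whose axes are the flange's). Camera axes: x right, y up, looking along -z (the intrinsics and any distortion apply to the point x, -y, -z); pixel columns grow to the right and rows downward; lengths in m; the calibration is good to about 2 mm. The wrist camera is an equidistant fisheye: a pixel r from the principal point sees the ray r / f radians off the axis. A picture is of the moment at which its call begins: read the wrist's pose just before it. There is no depth.
- env.sign_off(): hands the job in; it is judged then, once.
Trained networks look in the newest picture that a camera, given by its name, has taken for a name from the list of things; names that differ only in an ending like _2 or _b are one class to them, and where a whole thing is asked for, a point or a joint stands for the part that bears it (a point fixed in the world has none). Each returns a list of dicts, best first, with "conf" (0 to 1); they miss things now and then, are a little off and sometimes report something else, mostly with a low value. They report only what shows in the picture. A call takes as long as a camera call. They do not tell look-alikes from the thing itself.
- env.find_in(label, camera): "position" ([x, y, z] in m, in world coordinates, good to about 4 mm: the middle of the surface that is visible of it).
- env.silhouettes(label, camera): "pixels" (480x640 bool, what is visible of it).
The state is a dict: "time_s": time; "joint_positions": joint angles; "qd": joint speeds; "joint_torque": joint torques, N m; "tcp_pos": TCP position; "tool_rot": TCP orientation; "force": force on the tool from outside, world axes, zero at the start; "torque": the same for the moment, N m; "opening": finger opening in m; "grip_force": force on a finger pad.
Only numpy, scipy, OpenCV 4.12 (cv2) and the standard library are available. Lean on these libraries where they do the work, as an engineer would, in place of code of your own. Each camera call takes 0.05 s, during which the arm holds its last target. There are 200 camera calls.

## Working session

There is one attempt and no reset: what is moved stays moved. The work goes in short steps, Python scripts to look and compute and a shell command to move; the robot and the scene stay as the last step left them, time stands still between calls to the robot, and variables do not carry over. Pictures are saved under pics/ and viewed, at most 14 in all, crops included, and the job is handed in when it is done.

```bash
ls; mkdir -p pics
python3 - <<'E'
from bench import env
import cv2
s=env.read_state();print({k:(v if not hasattr(v,'round') else v.round(4)) if 0 else v for k,v in s.items()})
for c in ['scene','side']:
    im=env.get_image(c);cv2.imwrite(f'pics/{c}0.png',im['image'][:,:,::-1])
    for l in ['box','lid','pot_red_mid','pot_blue_mid','pot_green_mid','eraser_mid','jar','clip_near','clip_far','clip_left','clip_right','lid_pad','mug','carafe','notebook']:
        print(c,l,[(round(d['conf'],2),[round(float(x),3) for x in d['position']]) for d in env.find_in(l,c)[:4]])
E
```

```text
pics
{'time_s': 0.0, 'joint_positions': array([-9.86406031e-01,  3.85534949e-01,  6.61878195e-03, -5.18886858e-04,
       -1.19399815e+00, -2.58622853e-01]), 'qd': array([-0.00073081, -0.00065234, -0.000947  , -0.00101785,  0.00111389,
        0.00111071]), 'joint_torque': array([-3.86270676e-04, -3.90668428e+01,  1.87407607e+01,  4.22014028e+00,
        1.10339888e-02, -1.78885189e-04]), 'tcp_pos': array([ 0.19986165, -0.59153851,  0.22146694]), 'tool_rot': array([-2.13237166e-04, -1.62069883e-01,  9.86778685e-01,  1.06496439e-03]), 'force': array([-0.50794182, -0.00538151, -0.05172167]), 'torque': array([-0.00664305, -0.02076292, -0.02687136]), 'grip_force': 0.0, 'opening': 0.08662913952908335}
scene box [(0.63, [0.566, 0.16, 0.03])]
scene lid [(0.91, [0.509, -0.305, 0.009]), (0.5, [0.457, -0.102, 0.044])]
scene pot_red_mid [(0.85, [0.369, -0.25, 0.041]), (0.77, [0.457, -0.104, 0.044])]
scene pot_blue_mid [(0.72, [0.456, -0.103, 0.041])]
scene pot_green_mid [(0.77, [0.634, -0.101, 0.049]), (0.35, [0.562, 0.16, 0.033])]
scene eraser_mid [(0.95, [0.449, 0.025, 0.042]), (0.8, [0.357, 
[... 696 characters left out ...]
ue_mid []
side pot_green_mid [(0.59, [0.621, -0.09, 0.048])]
side eraser_mid [(0.88, [0.528, -0.084, 0.035]), (0.82, [0.344, -0.103, 0.036]), (0.63, [0.435, 0.051, 0.039])]
side jar [(0.82, [0.438, 0.374, 0.067])]
side clip_near [(0.67, [0.484, 0.172, 0.091])]
side clip_far [(0.97, [0.673, 0.147, 0.087]), (0.23, [0.593, 0.276, 0.091])]
side clip_left [(0.52, [0.59, 0.275, 0.09])]
side clip_right [(0.79, [0.563, 0.036, 0.085])]
side lid_pad [(0.64, [0.502, -0.285, 0.008]), (0.45, [0.436, 0.375, 0.066]), (0.18, [0.677, 0.148, 0.089])]
side mug [(0.65, [0.5, -0.288, 0.013]), (0.57, [0.723, 0.411, 0.055])]
side carafe [(0.75, [0.702, -0.293, 0.072])]
side notebook [(0.62, [0.782, 0.107, 0.016])]
```

View pics/scene0.png

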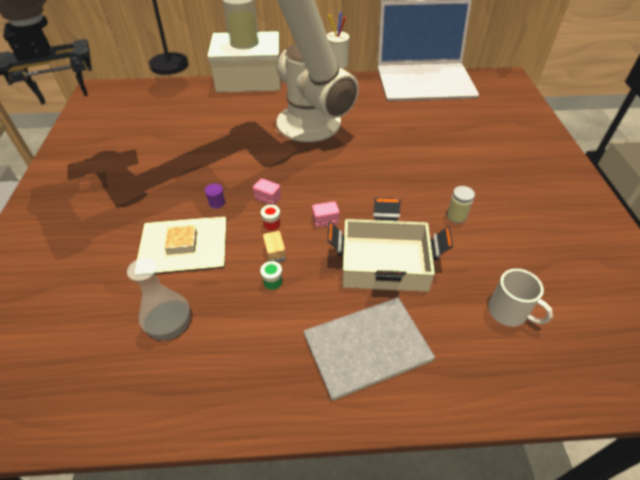

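View pics/side0.png

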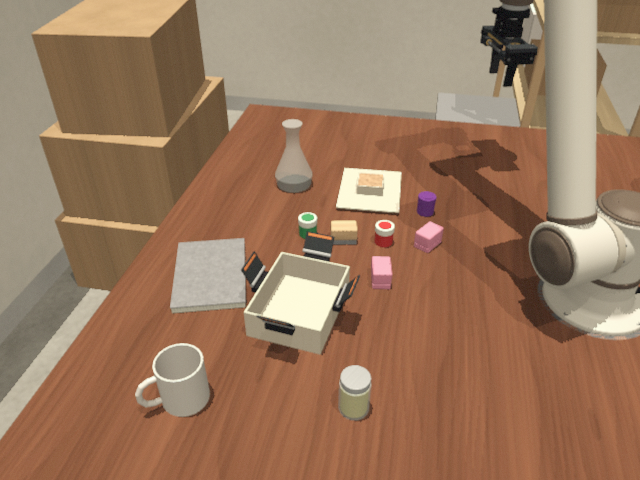

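Scene picture: white-capped red pot at (270,217), wooden eraser (274,245), white-capped green pot (271,274), and no blue pot. The lookalikes are two pink blocks (267,190) and (326,213) and an all-purple pot (215,195), none of which fit. The lid is at (182,245), the box at (388,255) and the jar at (460,204). I'll confirm them with a close wrist view.

```bash
cat > h.py <<'E'
from bench import env
import numpy as np, cv2
from scipy.spatial.transform import Rotation as Ro
def pose():
    s=env.read_state(); q=s['tool_rot']; return np.array(s['tcp_pos']),Ro.from_quat([q[1],q[2],q[3],q[0]]).as_matrix()
def wrist():
    p,R=pose(); im=env.get_image('wrist'); im['p'],im['R']=p,R; return im
def px2w(im,uv,z):
    """wrist pixels -> world xy on plane z"""
    uv=np.atleast_2d(np.asarray(uv,float)); d=np.c_[(uv[:,0]-im['cx'])/im['fx'],(uv[:,1]-im['cy'])/im['fy']]
    r=np.linalg.norm(d,axis=1)+1e-9; ray=np.c_[np.sin(r)*d[:,0]/r,-np.sin(r)*d[:,1]/r,-np.cos(r)]
    T=np.array(im['tool_from_camera']); w=(im['R']@(T[:3,:3]@ray.T)).T; o=im['R']@T[:3,3]+im['p']
    return (o+w*((z-o[2])/w[:,2])[:,None])[:,:2]
def rect(im,mask,z):
    """min-area rect of mask projected on plane z: centre, sides, angle deg of first side"""
    c=max(cv2.findContours(mask.astype(np.uint8),cv2.RETR_EXTERNAL,cv2.CHAIN_APPROX_NONE)[0],key=cv2.contourArea)
    pts=px2w(im,c[:,0,:],z); (cx,cy),(w,h),a=cv2.minAreaRect((pts*1000).astype(np.float32))
    return np.round([cx,cy,w,h,a],1)
def sil(im,labels,zs,n=3):
    for l,z in zip(labels,zs):
        for d in env.silhouettes(l,'wrist')[:n]:
            m=d['pixels']
            if m.sum()<30: continue
            v,u=np.nonzero(m); print(l,round(d['conf'],2),'px',int(u.mean()),int(v.mean()),'mm',rect(im,m,z),'RGB',im['image'][m].mean(0).astype(int))
def save(im,name): cv2.imwrite(f'pics/{name}.png',im['image'][:,:,::-1])
E
python3 -m inch '[[[0,0,-0.06],9.33],[[0,0,0],9.33],[[0,0,0],0]]'
python3 -m inch '[[[-0.035,0.05,0],0],[[-0.035,0.05,0],0],[[-0.035,0.05,0],0],[[-0.035,0.05,0],0],[[-0.035,0.05,0],0]]'
python3 -m inch '[[[-0.035,0.05,0],0],[[-0.035,0.05,0],0],[[-0.035,0.05,0],0],[[-0.035,0.05,0],0],[[0,0,0],0]]'
python3 - <<'E'
from h import *
im=wrist();print(im['p'],im['fx'],im['cx'],im['tool_from_camera']);save(im,'w1')
sil(im,['pot_red_mid','pot_green_mid','eraser_mid','lid','lid_pad','box'],[.048,.048,.042,.016,.038,.062])
E
```

```text
time_s: 1.98
tcp_pos: [0.2001, -0.592, 0.2829]
tool_rot: [0.0, -0.001, 1.0, -0.0]
force: [-0.5, 0.1, -0.9]
opening: 0.0868
grip_force: 0.0
time_s: 2.6
tcp_pos: [0.3754, -0.3401, 0.2816]
tool_rot: [-0.001, -0.002, 1.0, 0.0]
force: [1.1, -0.9, -0.4]
opening: 0.0869
grip_force: 0.0
time_s: 3.22
tcp_pos: [0.5163, -0.1389, 0.2809]
tool_rot: [-0.001, -0.004, 1.0, 0.0]
force: [0.1, 0.5, 0.3]
opening: 0.0868
grip_force: 0.0
[ 0.51633374 -0.13894204  0.28092122] 371.64829954431775 320.8734128913264 [[ 8.99294550e-04  9.63520463e-01  2.67633160e-01  7.33895599e-02]
 [ 9.99999567e-01 -8.02738354e-04 -4.70193342e-04 -1.04326297e-04]
 [-2.38201504e-04  2.67633467e-01 -9.63520768e-01 -1.63577015e-01]
 [ 0.00000000e+00  0.00000000e+00  0.00000000e+00  1.00000000e+00]]
pot_red_mid 0.71 px 351 143 mm [ 441.2 -107.5   42.9   41.7   45.7] RGB [133  87  76]
pot_red_mid 0.59 px 221 68 mm [ 357.6 -247.4   53.9   41.4   43.6] RGB [140  72 149]
pot_green_mid 0.87 px 350 294 mm [ 612.  -102.1   58.4   41.2    1.2] RGB [124 160 116]
eraser_mid 0.96 px 356 224 mm [530.2 -98.8  65.3  40.9  13.1] RGB [185 144  89]
eraser_mid 0.84 px 462 142 mm [433.8  20.7  39.7  69.5   8.8] RGB [161  87  95]
eraser_mid 0.75 px 350 294 mm [ 613.9 -101.4   41.9   57.7   89.9] RGB [124 161 117]
lid 0.62 px 184 193 mm [ 500.1 -314.5  155.4  196.7    3.6] RGB [229 223 186]
lid_pad 0.98 px 184 193 mm [ 497.5 -304.6  148.   185.6    3.3] RGB [229 223 186]
box 0.77 px 542 246 mm [550.2 180.8 166.  311.2   0.9] RGB [157 151 122]
```

View pics/w1.png

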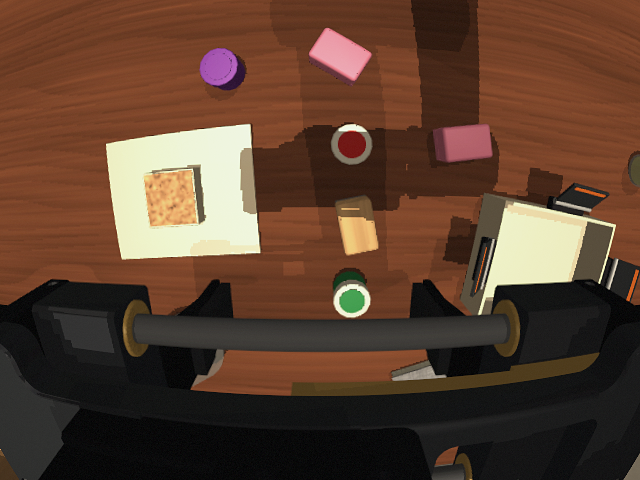

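Wrist picture: red pot with white-rimmed cap at (351,143), wooden eraser at (356,224), green pot with white cap at (350,294). The decoys are a purple pot (221,68) and pink blocks (340,55) and (462,142). The lid with its cork pad is at (184,193). I'll check one enlarged crop.

Run:
```python
import cv2
i=cv2.imread('pics/w1.png')[30:325,180:510];cv2.imwrite('pics/w1crop.png',cv2.resize(i,None,fx=2,fy=2))
```

```text
(no output)
```

View pics/w1crop.png

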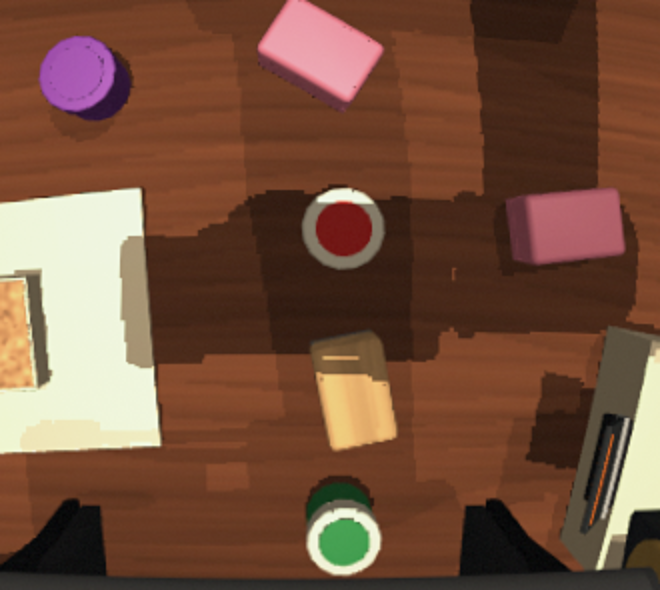

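The crop confirms it: red (343,228), eraser (353,390) and green (344,540) are the ones meant. Taking the red pot.

```bash
python3 -m inch '[[[0.04,0.016,0.03],0],[[0.035,0.015,0.04],0],[[0,0,0.055],0],[[0,0,0.055],0],[[0,0,0.04],0]]' 0
python3 -m inch '[[[0,0,0.03],0],[[0,0,0.01],0],[[0,0,0],0],[[0,0,0],0]]' 1 15
python3 -m inch '[[[0,0,0],0],[[0,0,0],0],[[0,0,0],0],[[0,0,0],0]]'
```

```text
time_s: 4.2
tcp_pos: [0.4389, -0.1119, 0.0611]
tool_rot: [-0.0, 0.001, 1.0, -0.0]
force: [0.5, -0.4, -0.4]
opening: 0.087
grip_force: 0.0
time_s: 4.7
tcp_pos: [0.4411, -0.1112, 0.0238]
tool_rot: [0.001, -0.0, 1.0, 0.0]
force: [0.3, 0.3, 0.9]
opening: 0.0547
grip_force: 0.0
time_s: 5.2
tcp_pos: [0.4409, -0.111, 0.0236]
tool_rot: [0.001, -0.0, 1.0, -0.0]
force: [-1.2, 1.3, 6.7]
opening: 0.0432
grip_force: 15.0
```

```bash
python3 -m inch '[[[0,0,-0.03],0],[[0,0,-0.055],0],[[0,0,-0.06],0],[[-0.03,0.02,-0.05],0],[[-0.04,0.045,-0.01],0]]'
python3 -m inch '[[[-0.04,0.045,0],0],[[-0.04,0.045,0],0],[[-0.04,0.045,0],0],[[-0.04,0.045,0],0],[[0,0,0],0]]'
python3 -m inch '[[[0,0,0],0],[[0,0,0],0]]'
python3 - <<'E'
from h import *
im=wrist();print(im['p'],env.read_state()['opening']);save(im,'w2')
sil(im,['box','clip_near','jar','pot_green_mid','eraser_mid'],[.062,.09,.08,.048,.042],5)
E
```

```text
time_s: 5.82
tcp_pos: [0.5119, -0.0462, 0.2324]
tool_rot: [0.005, 0.001, 1.0, 0.001]
force: [1.1, -0.0, -1.6]
opening: 0.0434
grip_force: 15.0
time_s: 6.45
tcp_pos: [0.671, 0.1371, 0.2243]
tool_rot: [-0.002, -0.002, 1.0, -0.0]
force: [-1.0, -0.4, -1.8]
opening: 0.0434
grip_force: 15.0
time_s: 6.7
tcp_pos: [0.6692, 0.1329, 0.2281]
tool_rot: [0.0, 0.0, 1.0, 0.0]
force: [-0.6, -0.1, -0.6]
opening: 0.0436
grip_force: 15.0
[0.6692335  0.1329006  0.22810634] 0.04355650439560291
box 0.84 px 342 126 mm [576.1 155.9 232.5 275.9  30.5] RGB [137 127 106]
clip_near 0.77 px 360 16 mm [485.3 165.7  62.1  38.1  84.4] RGB [69 62 55]
clip_near 0.4 px 479 147 mm [592.3 268.4  43.   61.3  83.8] RGB [51 42 35]
jar 0.64 px 533 17 mm [461.2 339.8  42.9  93.3  14.4] RGB [124 116  94]
jar 0.31 px 264 301 mm [723.8  65.8  44.5 116.1  18.1] RGB [140 131 120]
pot_green_mid 0.77 px 106 177 mm [619.8 -90.4  68.4  43.7  87.2] RGB [111 149 109]
eraser_mid 0.64 px 206 110 mm [559.1  23.6  46.   71.6  83.5] RGB [79 65 53]
eraser_mid 0.6 px 215 8 mm [458.2  31.1  66.9  24.7  82.6] RGB [148  81  90]
eraser_mid 0.57 px 109 99 mm [535.7 -87.6  64.   58.4  11.1] RGB [181 153  97]
```

View pics/w2.png

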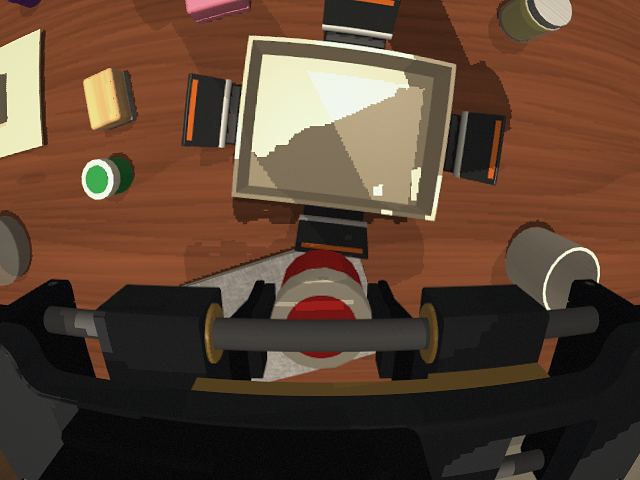

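The wrist picture shows the box with outer rim corners near (248,36), (456,64), (435,220) and (233,197). All four clips lean well outwards, and the red pot is held at (320,310).

Run:
```python
from h import *
im=dict(np.load('x.npz')) if 0 else wrist()
c=px2w(im,[(248,36),(456,64),(435,220),(233,197)],.062);print(c.round(4),c.mean(0))
y=(c[1]-c[0]+c[2]-c[3]);x=(c[3]-c[0]+c[2]-c[1])
print('sides',[np.linalg.norm(c[i]-c[i-1]).round(4) for i in range(4)],'yaw from y',np.degrees(np.arctan2(-y[0],y[1])),'from x',np.degrees(np.arctan2(x[1],x[0])))
```

```text
[[0.4954 0.0687]
 [0.5168 0.2568]
 [0.664  0.2402]
 [0.6429 0.0536]] [0.57978968 0.15479522]
sides [np.float64(0.1483), np.float64(0.1893), np.float64(0.1481), np.float64(0.1878)] yaw from y -6.464316753746506 from x -6.137296285209283
```

```bash
python3 -m inch '[[[0,0,0],6.3],[[0.045,-0.006,0],0],[[0.045,-0.006,0],0],[[0.039,-0.006,0.02],0],[[0,0,0.05],0]]'
python3 -m inch '[[[0,0,0.055],0],[[0,0,0.04],0],[[0,0,0.022],0],[[0,0,0.01],0],[[0,0,0],0]]'
python3 -m inch '[[[0,0,0],0],[[0,0,0],0],[[0,0,0],0]]' 0.35
python3 -m inch '[[[0,0,-0.03],0],[[0,0,-0.05],0],[[0,0,-0.06],0],[[0,0,-0.06],0],[[-0.01,-0.06,0],0]]'
python3 -m inch '[[[-0.03,-0.05,0],-6.3],[[-0.045,-0.04,0],0],[[-0.045,-0.04,0],0],[[-0.04,-0.04,0],0],[[0,0,0],0]]' 0
python3 -m inch '[[[0,0,0],0],[[0,0,0],0]]'
python3 - <<'E'
from h import *
im=wrist();print(im['p']);save(im,'w3')
sil(im,['pot_red_mid','pot_green_mid','eraser_mid'],[.048,.048,.042],4)
E
```

```text
time_s: 7.68
tcp_pos: [0.5395, 0.1308, 0.1606]
tool_rot: [0.004, 0.054, 0.999, 0.002]
force: [0.5, -0.2, -1.5]
opening: 0.0434
grip_force: 15.0
time_s: 8.3
tcp_pos: [0.5399, 0.1302, 0.0305]
tool_rot: [-0.0, 0.055, 0.998, -0.0]
force: [0.4, 0.5, -0.5]
opening: 0.0435
grip_force: 15.0
time_s: 8.68
tcp_pos: [0.5402, 0.1304, 0.0314]
tool_rot: [0.001, 0.055, 0.998, 0.0]
force: [-0.4, 0.6, -0.0]
opening: 0.0558
grip_force: 0.0
time_s: 9.3
tcp_pos: [0.5465, 0.0721, 0.237]
tool_rot: [0.007, 0.052, 0.999, 0.002]
force: [0.8, -0.7, -1.1]
opening: 0.0567
grip_force: 0.0
time_s: 9.93
tcp_pos: [0.6988, -0.1065, 0.228]
tool_rot: [-0.001, 0.002, 1.0, -0.0]
force: [-0.3, 0.9, -0.5]
opening: 0.0862
grip_force: 0.0
time_s: 10.18
tcp_pos: [0.6969, -0.1025, 0.2314]
tool_rot: [0.0, -0.001, 1.0, 0.0]
force: [-0.2, -0.0, 0.6]
opening: 0.0867
grip_force: 0.0
[ 0.69692572 -0.10254147  0.23142275]
pot_red_mid 0.64 px 537 81 mm [543.  121.2  43.5  70.6  11.6] RGB [171 105  94]
pot_green_mid 0.96 px 321 139 mm [ 619.6 -101.9   41.4   42.1   45.4] RGB [110 132 100]
eraser_mid 0.9 px 326 54 mm [536.5 -97.8  63.9  39.9  12.8] RGB [216 169 105]
```

View pics/w3.png

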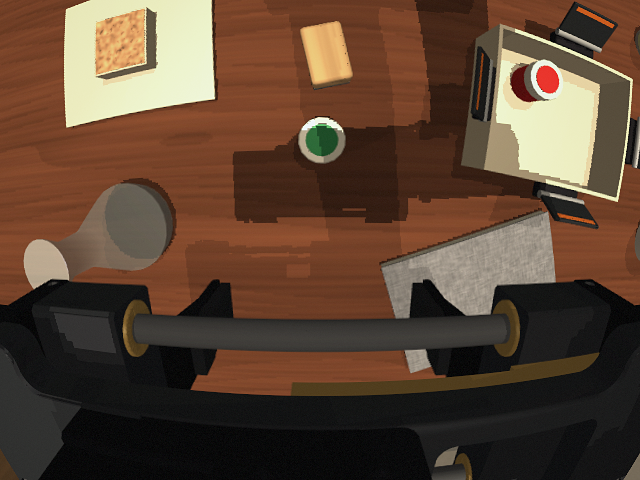

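Red is upright in the box at (537,81), the green pot is at (321,139) and the eraser at (326,54). Taking green next.

```bash
python3 -m inch '[[[0.04,0,0.03],0],[[0.037,0,0.04],0],[[0,0,0.055],0],[[0,0,0.045],0],[[0,0,0.028],0]]' 0
python3 -m inch '[[[0,0,0.01],0],[[0,0,0],0],[[0,0,0],0]]' 1 15
python3 -m inch '[[[0,0,0],0],[[0,0,0],0],[[0,0,0],0],[[0,0,0],0]]'
python3 -m inch '[[[0,0,-0.04],0],[[0,0,-0.055],0],[[0,0,-0.055],0],[[0,0.03,-0.02],0],[[0.005,0.05,0],0]]'
python3 -m inch '[[[0,0.05,0],0],[[0,0.05,0],0],[[0,0.043,0],0],[[0,0,0],6.3],[[0,0,0],0]]'
```

```text
time_s: 11.0
tcp_pos: [0.6192, -0.1031, 0.0307]
tool_rot: [-0.001, -0.0, 1.0, -0.0]
force: [0.5, -0.1, -0.3]
opening: 0.0873
grip_force: 0.0
time_s: 11.38
tcp_pos: [0.6217, -0.1034, 0.0243]
tool_rot: [0.002, -0.0, 1.0, -0.0]
force: [0.9, -0.1, -0.3]
opening: 0.0648
grip_force: 0.0
time_s: 11.88
tcp_pos: [0.6209, -0.1035, 0.0233]
tool_rot: [0.001, -0.0, 1.0, -0.0]
force: [-1.5, 1.7, 5.3]
opening: 0.0435
grip_force: 15.0
time_s: 12.5
tcp_pos: [0.6165, -0.0237, 0.1945]
tool_rot: [0.002, 0.001, 1.0, 0.0]
force: [0.9, 1.1, -1.2]
opening: 0.0434
grip_force: 15.0
time_s: 13.12
tcp_pos: [0.6149, 0.1199, 0.1917]
tool_rot: [-0.001, 0.054, 0.999, -0.0]
force: [-0.5, -0.2, -0.9]
opening: 0.0433
grip_force: 15.0
```

```bash
python3 -m inch '[[[0,0,0.05],0],[[0,0,0.055],0],[[0,0,0.036],0],[[0,0,0.02],0],[[0,0,0],0]]'
python3 -m inch '[[[0,0,0],0],[[0,0,0],0],[[0,0,0],0]]' 0.35
python3 -m inch '[[[0,0,-0.03],0],[[0,0,-0.05],0],[[0,0,-0.06],0],[[0,0,-0.06],-6.3],[[0,-0.055,0],0]]'
python3 -m inch '[[[0,-0.055,0],0],[[0,-0.055,0],0],[[0,-0.055,0],0],[[0,0,0],0],[[0,0,0],0]]' 0
python3 - <<'E'
from h import *
im=wrist();print(im['p']);save(im,'w4')
sil(im,['pot_red_mid','pot_green_mid','eraser_mid','lid','lid_pad'],[.048,.048,.042,.016,.038],4)
E
```

```text
time_s: 13.75
tcp_pos: [0.6145, 0.1183, 0.0298]
tool_rot: [-0.002, 0.055, 0.998, -0.001]
force: [1.1, -0.1, 0.2]
opening: 0.0434
grip_force: 15.0
time_s: 14.12
tcp_pos: [0.6159, 0.1197, 0.0326]
tool_rot: [0.001, 0.055, 0.998, 0.0]
force: [-0.0, -0.4, 0.3]
opening: 0.0556
grip_force: 0.0
time_s: 14.75
tcp_pos: [0.6187, 0.067, 0.2388]
tool_rot: [0.007, -0.003, 1.0, 0.002]
force: [0.3, -1.0, -0.5]
opening: 0.0566
grip_force: 0.0
time_s: 15.38
tcp_pos: [0.6154, -0.1005, 0.2319]
tool_rot: [0.0, 0.0, 1.0, 0.0]
force: [-0.5, 0.5, 0.2]
opening: 0.0862
grip_force: 0.0
[ 0.61538023 -0.10052694  0.23185157]
pot_green_mid 0.87 px 519 219 mm [611.7 109.6  66.3  42.4  74.7] RGB [107 147 106]
pot_green_mid 0.34 px 638 97 mm [451.5 286.2   4.2  21.8  88.7] RGB [64 56 47]
eraser_mid 0.94 px 323 135 mm [533.8 -97.9  60.4  40.1  12. ] RGB [161 123  77]
eraser_mid 0.85 px 444 44 mm [437.6  21.2  45.8  70.3   9.3] RGB [163  94 102]
lid 0.57 px 137 116 mm [ 501.5 -313.1  156.7  197.8    3.5] RGB [228 222 180]
lid_pad 0.91 px 137 116 mm [ 503.2 -300.8  146.4  185.7    3.3] RGB [229 223 181]
lid_pad 0.43 px 323 135 mm [533.7 -97.8  61.3  40.7  11.5] RGB [159 122  76]
```

View pics/w4.png

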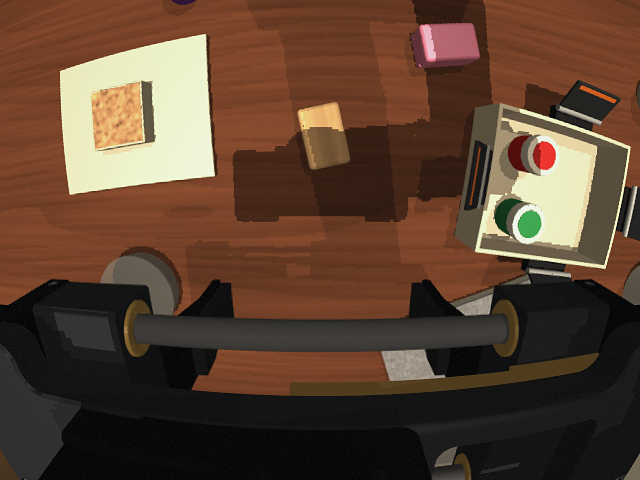

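Both pots are upright in the box: red (533,155), green (519,219). The eraser is at (323,135), long axis 12° off x. Taking it now.

```bash
python3 -m inch '[[[0.04,0.0025,0.03],0],[[0.0415,0,0.04],0],[[0,0,0.05],-6],[[0,0,0.05],-6],[[0,0,0.032],0]]' 0
python3 -m inch '[[[0,0,0.01],0],[[0,0,0],0],[[0,0,0],0],[[0,0,0],0]]' 1 15
python3 -m inch '[[[0,0,0],0],[[0,0,0],0],[[0,0,0],0],[[0,0,0],0]]'
python3 -m inch '[[[0,0,-0.04],0],[[0,0,-0.055],6],[[0,0,-0.055],6],[[-0.009,0.04,-0.02],0],[[-0.01,0.05,0],0]]'
python3 -m inch '[[[-0.01,0.05,0],0],[[-0.01,0.05,0],0],[[-0.01,0.05,0],0],[[0,0.038,0],6.3],[[0,0,0],0]]'
python3 -m inch '[[[0,0,0],0]]'
```

```text
time_s: 16.3
tcp_pos: [0.533, -0.0975, 0.0276]
tool_rot: [-0.001, -0.105, 0.994, 0.0]
force: [1.0, -0.3, 0.6]
opening: 0.0871
grip_force: 0.0
time_s: 16.8
tcp_pos: [0.5349, -0.0979, 0.0209]
tool_rot: [0.001, -0.105, 0.995, -0.0]
force: [1.5, -0.4, 0.6]
opening: 0.055
grip_force: 0.0
time_s: 17.3
tcp_pos: [0.5343, -0.098, 0.0201]
tool_rot: [0.0, -0.105, 0.995, -0.0]
force: [-0.8, 0.7, 5.6]
opening: 0.0397
grip_force: 15.0
time_s: 17.92
tcp_pos: [0.554, -0.0075, 0.1917]
tool_rot: [0.002, 0.001, 1.0, 0.001]
force: [0.5, 0.1, -1.3]
opening: 0.0398
grip_force: 15.0
time_s: 18.55
tcp_pos: [0.5825, 0.1823, 0.1882]
tool_rot: [-0.001, 0.053, 0.999, -0.0]
force: [-0.4, -0.6, 0.2]
opening: 0.0397
grip_force: 15.0
time_s: 18.68
tcp_pos: [0.5825, 0.1796, 0.1888]
tool_rot: [-0.001, 0.055, 0.999, -0.0]
force: [0.3, 0.4, -0.9]
opening: 0.04
grip_force: 15.0
```

```bash
python3 -m inch '[[[0,0,0.05],0],[[0,0,0.055],0],[[0,0,0.038],0],[[0,0,0.02],0],[[0,0,0],0]]'
python3 -m inch '[[[0,0,0],0],[[0,0,0],0],[[0,0,0],0]]' 0.42
python3 -m inch '[[[0,0,-0.03],0],[[0,0,-0.06],0],[[0,0,-0.06],0],[[0,-0.02,-0.055],-6.3],[[0,-0.06,0],0]]'
python3 -m inch '[[[0,-0.06,0],0],[[0,-0.06,0],0],[[0,-0.06,0],0],[[0,-0.06,0],0],[[0,-0.06,0],0]]' 0
python3 -m inch '[[[0,-0.06,0],0],[[0,-0.03,0],0],[[0,0,0],0],[[0,0,0],0]]' 0
python3 - <<'E'
from h import *
im=wrist();print(im['p']);save(im,'w5')
sil(im,['pot_red_mid','pot_green_mid','eraser_mid','lid','lid_pad'],[.048,.048,.042,.012,.012],4)
E
```

```text
time_s: 19.3
tcp_pos: [0.5824, 0.1783, 0.0254]
tool_rot: [-0.001, 0.056, 0.998, -0.001]
force: [0.1, 0.8, -1.1]
opening: 0.04
grip_force: 15.0
time_s: 19.68
tcp_pos: [0.5833, 0.1801, 0.0275]
tool_rot: [0.001, 0.055, 0.998, 0.0]
force: [0.2, -0.7, 0.4]
opening: 0.0502
grip_force: 0.0
time_s: 20.3
tcp_pos: [0.5835, 0.1019, 0.238]
tool_rot: [0.006, -0.003, 1.0, 0.002]
force: [0.5, -0.7, -0.8]
opening: 0.0505
grip_force: 0.0
time_s: 20.92
tcp_pos: [0.5805, -0.2017, 0.2322]
tool_rot: [0.001, -0.0, 1.0, -0.0]
force: [0.7, -0.3, -1.3]
opening: 0.0858
grip_force: 0.0
time_s: 21.42
tcp_pos: [0.5807, -0.2893, 0.2317]
tool_rot: [0.0, -0.0, 1.0, 0.0]
force: [-0.9, 0.4, -0.1]
opening: 0.0871
grip_force: 0.0
[ 0.58069017 -0.28934719  0.23170284]
pot_red_mid 0.84 px 633 195 mm [541.3  99.   43.1  23.   11.4] RGB [89 47 40]
pot_red_mid 0.66 px 358 9 mm [ 376.7 -252.1   24.8   42.3    2.9] RGB [88 45 94]
pot_green_mid 0.81 px 627 251 mm [611.8 108.5  64.8  42.4  77.3] RGB [103 131  96]
eraser_mid 0.83 px 586 100 mm [435.4  11.8  39.2  87.7  10.3] RGB [184 112 124]
eraser_mid 0.67 px 482 12 mm [ 364.2 -123.5   38.    81.1   11.1] RGB [109  57  64]
eraser_mid 0.64 px 637 227 mm [581.1 121.1  27.6  10.9  15. ] RGB [45 43 40]
lid 0.61 px 297 138 mm [ 500.7 -315.4  157.5  197.2    3. ] RGB [203 192 160]
lid_pad 0.64 px 297 138 mm [ 501.1 -315.1  158.8  198.1    3.6] RGB [202 191 159]
lid_pad 0.31 px 633 194 mm [544.  139.1  49.2  25.4  11.3] RGB [88 46 38]
```

View pics/w5.png

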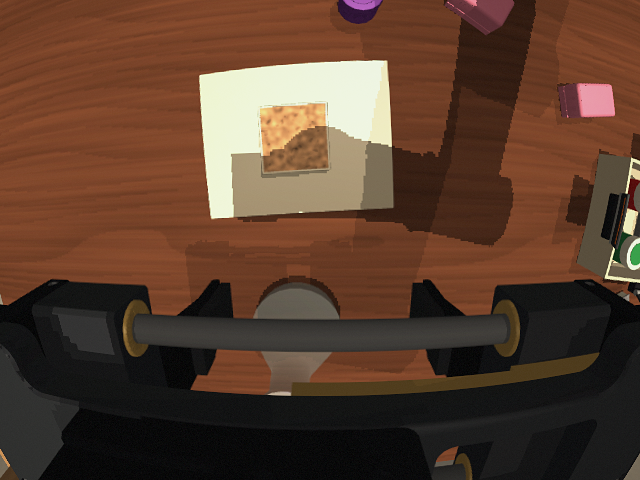

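Wrist picture: the lid plate is centred near (297,138), with the pad from (260,105) to (330,173), about 3.3° off axis. The carafe at (297,315) is clear. Gripping the pad.

```bash
python3 -m inch '[[[0.04,-0.0127,0.03],0],[[0.04,-0.013,0.04],-3.3],[[0,0,0.05],0],[[0,0,0.05],0],[[0,0,0.03],0]]' 0
python3 -m inch '[[[0,0,0.014],0],[[0,0,0],0],[[0,0,0],0]]' 0
python3 -m inch '[[[0,0,0],0],[[0,0,0],0],[[0,0,0],0],[[0,0,0],0]]' 1 35
python3 -m inch '[[[0,0,0],0],[[0,0,0],0]]'
```

```text
time_s: 22.35
tcp_pos: [0.4997, -0.3148, 0.0293]
tool_rot: [-0.001, -0.029, 1.0, 0.001]
force: [0.1, -0.8, 0.7]
opening: 0.087
grip_force: 0.0
time_s: 22.72
tcp_pos: [0.5021, -0.3159, 0.0191]
tool_rot: [0.001, -0.029, 1.0, -0.001]
force: [-0.1, -0.6, 0.4]
opening: 0.0873
grip_force: 0.0
time_s: 23.22
tcp_pos: [0.501, -0.3156, 0.0181]
tool_rot: [0.0, -0.029, 1.0, -0.0]
force: [0.0, 1.7, 3.1]
opening: 0.0653
grip_force: 35.0
time_s: 23.48
tcp_pos: [0.501, -0.3156, 0.018]
tool_rot: [0.0, -0.029, 1.0, -0.0]
force: [-0.3, 2.6, 6.1]
opening: 0.0659
grip_force: 35.0
```

```bash
python3 -m inch '[[[0,0,-0.03],0],[[0,0,-0.05],0],[[0,0,-0.055],3.3],[[0,0,-0.055],0],[[0,0.03,-0.01],0]]'
python3 -m inch '[[[-0.01,0.05,0],0],[[-0.01,0.05,0],0],[[-0.01,0.05,0],0],[[-0.01,0.05,0],0],[[-0.01,0.05,0],0]]'
python3 -m inch '[[[-0.01,0.05,0],0],[[-0.01,0.05,0],0],[[-0.009,0.05,0],0],[[0,0.0406,0],6.3],[[0,0,0],0]]'
python3 -m inch '[[[0,0,0],0],[[0,0,0],0]]'
python3 - <<'E'
from h import *
im=wrist();print(im['p'],env.read_state()['opening']);save(im,'w6')
for c in ['scene','side']:
    im=env.get_image(c)
    for l in ['eraser_mid','pot_green_mid','pot_red_mid']: print(c,l,[(round(d['conf'],2),np.round(d['position'],3)) for d in env.find_in(l,c)[:4]])
    if c=='side': i=im['image'][220:380,200:420,::-1]; cv2.imwrite('pics/side1.png',cv2.resize(i,None,fx=3,fy=3))
E
```

```text
time_s: 24.1
tcp_pos: [0.5026, -0.2872, 0.221]
tool_rot: [0.004, 0.001, 1.0, -0.001]
force: [0.7, 0.2, -4.0]
opening: 0.0657
grip_force: 35.0
time_s: 24.72
tcp_pos: [0.5501, -0.034, 0.216]
tool_rot: [-0.001, 0.0, 1.0, 0.0]
force: [0.6, 0.4, -2.2]
opening: 0.0658
grip_force: 35.0
time_s: 25.35
tcp_pos: [0.579, 0.1575, 0.2153]
tool_rot: [-0.001, 0.053, 0.999, -0.0]
force: [-0.2, -0.5, -2.1]
opening: 0.0659
grip_force: 35.0
time_s: 25.6
tcp_pos: [0.5795, 0.1539, 0.2171]
tool_rot: [-0.0, 0.055, 0.998, -0.0]
force: [0.8, -0.3, -2.7]
opening: 0.0659
grip_force: 35.0
[0.57950156 0.15387556 0.21707243] 0.06570458040361604
scene eraser_mid [(0.79, array([0.602, 0.176, 0.047])), (0.6, array([ 0.359, -0.118,  0.041])), (0.58, array([0.451, 0.023, 0.042]))]
scene pot_green_mid [(0.7, array([0.617, 0.117, 0.051]))]
scene pot_red_mid [(0.94, array([ 0.369, -0.248,  0.042])), (0.92, array([0.555, 0.131, 0.053])), (0.69, array([0.597, 0.271, 0.082]))]
side eraser_mid [(0.88, array([ 0.344, -0.103,  0.036])), (0.8, array([0.578, 0.193, 0.042])), (0.77, array([0.433, 0.05 , 0.038]))]
side pot_green_mid [(0.89, array([0.612, 0.13 , 0.052])), (0.59, array([0.673, 0.148, 0.088]))]
side pot_red_mid [(0.87, array([ 0.352, -0.238,  0.036])), (0.79, array([0.541, 0.144, 0.045])), (0.48, array([0.613, 0.129, 0.054]))]
```

View pics/w6.png

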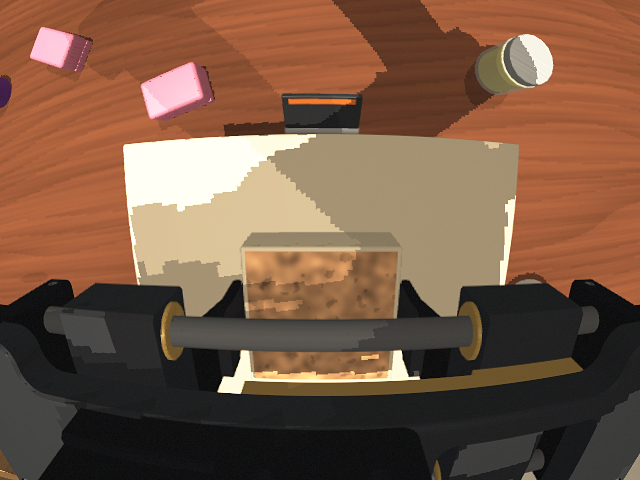

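View pics/side1.png

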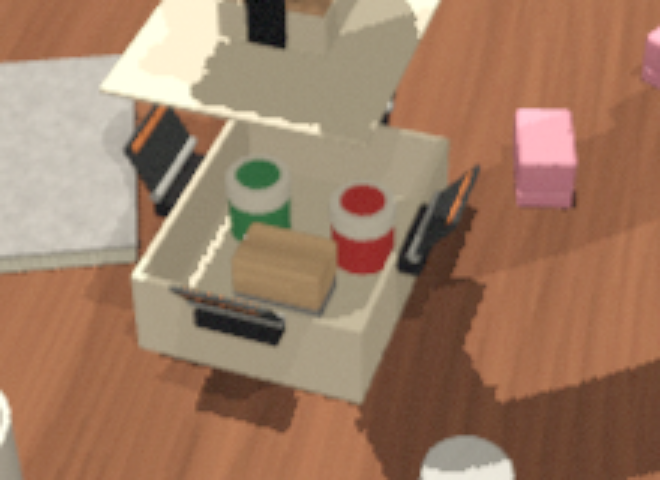

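All three items sit properly in the box: green (258,195), red (362,230), eraser (283,265). In the wrist view the lid's near corners are at (124,144) and (519,144). I'll measure the lid's offset in the hand.

Run:
```python
from h import *
im=wrist();p=im['p'];
for uv,z in (([(124,144),(519,144)],p[2]-.006),([(242,248),(399,248)],p[2]+.020),([(320.5,135)],p[2]-.006)):
    c=px2w(im,uv,z)-p[:2]; R=im['R'][:2,:2]; print((c@R).round(4)) # tool coords
```

```text
[[ 0.0781 -0.0977]
 [ 0.0783  0.0984]]
[[ 0.0321 -0.0322]
 [ 0.0322  0.0318]]
[[ 0.0775 -0.0002]]
```

```bash
python3 -m inch '[[[0,0.001,0.045],0],[[0,0,0.045],0],[[0,0,0.03],0],[[0,0,0.01],0],[[0,0,0],0]]'
python3 -m inch '[[[0,0,0.004],0],[[0,0,0.004],0],[[0,0,0.004],0],[[0,0,0.004],0],[[0,0,0],0]]'
python3 -m inch '[[[0,0,0],0],[[0,0,0],0]]'
```

```text
time_s: 26.72
tcp_pos: [0.5802, 0.1561, 0.0877]
tool_rot: [0.0, 0.055, 0.999, -0.0]
force: [0.7, -0.7, -2.3]
opening: 0.066
grip_force: 35.0
time_s: 27.35
tcp_pos: [0.5801, 0.1558, 0.073]
tool_rot: [0.0, 0.055, 0.998, -0.0]
force: [-3.0, -0.9, 5.9]
opening: 0.0658
grip_force: 35.0
time_s: 27.6
tcp_pos: [0.5801, 0.1559, 0.073]
tool_rot: [0.0, 0.055, 0.998, -0.0]
force: [-3.4, -0.9, 5.9]
opening: 0.0656
grip_force: 35.0
```

Lid is at seated height (0.073 versus 0.072 expected). Releasing it, then folding the near clip.

```bash
python3 -m inch '[[[0,0,0],0],[[0,0,0],0],[[0,0,0],0]]' 0
python3 -m inch '[[[0,0,-0.04],0],[[0,0,-0.04],0],[[0.05,0,0],0],[[0.05,0,0],0],[[0.045,0,0],0]]' 1 20
python3 -m inch '[[[0,0,0],0],[[0,0,0],0],[[0,0,0.03],0],[[0,0,0.0335],0],[[0,0,0],0]]'
python3 -m inch '[[[-0.017,0,0],0],[[-0.017,0,0],0],[[-0.017,0,0],0],[[-0.017,0,0],0],[[-0.015,0,0],0]]'
python3 -m inch '[[[0,0,0.006],0],[[0,0,0.006],0],[[0,0,0.006],0],[[0,0,0],0],[[0,0,0],0]]'
python3 - <<'E'
from h import *
im=env.get_image('side');i=im['image'][200:380,180:420,::-1]; cv2.imwrite('pics/side2.png',cv2.resize(i,None,fx=3,fy=3))
E
```

```text
time_s: 27.98
tcp_pos: [0.58, 0.1561, 0.0714]
tool_rot: [0.0, 0.055, 0.998, 0.0]
force: [0.2, 0.0, 0.7]
opening: 0.0846
grip_force: 0.0
time_s: 28.6
tcp_pos: [0.4343, 0.1719, 0.1515]
tool_rot: [0.0, 0.055, 0.998, 0.0]
force: [0.2, -0.6, 0.8]
opening: 0.0448
grip_force: 0.0
time_s: 29.22
tcp_pos: [0.4353, 0.1708, 0.0859]
tool_rot: [-0.002, 0.056, 0.998, -0.002]
force: [0.4, -0.2, 0.0]
opening: 0.0017
grip_force: 0.0
time_s: 29.85
tcp_pos: [0.52, 0.1626, 0.0882]
tool_rot: [0.001, 0.055, 0.998, 0.0]
force: [-1.6, 0.6, 0.4]
opening: 0.0006
grip_force: 0.7
time_s: 30.48
tcp_pos: [0.5186, 0.1631, 0.0714]
tool_rot: [0.001, 0.054, 0.999, 0.0]
force: [-0.2, -0.6, 9.1]
opening: 0.0
grip_force: 4.4
```

View pics/side2.png

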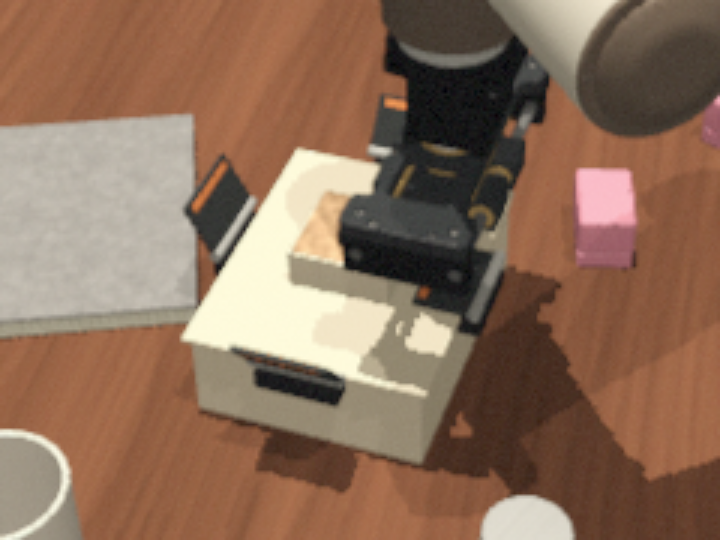

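Near clip is flat under the fingers at (460,290) and the lid is seated. Next the far clip, then left.

```bash
python3 -m inch '[[[0,0,-0.06],0],[[-0.055,0,0],0],[[-0.055,0,0],0],[[-0.055,0,0],0],[[-0.042,0,0],0]]'
python3 -m inch '[[[0,0,0],0],[[0,0,0.02],0],[[0,0,0.022],0],[[0,0,0],0]]'
python3 -m inch '[[[0.017,0,0],0],[[0.017,0,0],0],[[0.017,0,0],0],[[0.017,0,0],0],[[0.015,0,0],0]]'
python3 -m inch '[[[0,0,0.006],0],[[0,0,0.006],0],[[0,0,0.006],0],[[0,0,0],0],[[0,0,0],0]]'
python3 -m inch '[[[0,0,-0.06],0],[[0.031,0.04,0],0],[[0.031,0.05,0],0],[[0,0.05,0],0],[[0,0.03,0],0]]'
python3 -m inch '[[[0,0,0],0],[[0,0,0.02],0],[[0,0,0.022],0],[[0,0,0],0]]'
python3 -m inch '[[[0,-0.018,0],0],[[0,-0.018,0],0],[[0,-0.018,0],0],[[0,-0.018,0],0],[[0,-0.018,0],0]]'
python3 -m inch '[[[0,0,0.006],0],[[0,0,0.006],0],[[0,0,0.006],0],[[0,0,0],0],[[0,0,0],0]]'
```

```text
time_s: 31.15
tcp_pos: [0.7248, 0.1399, 0.1285]
tool_rot: [-0.001, 0.055, 0.998, -0.0]
force: [0.5, 1.2, -0.7]
opening: 0.0004
grip_force: 0.0
time_s: 31.65
tcp_pos: [0.721, 0.14, 0.0853]
tool_rot: [-0.003, 0.055, 0.998, -0.001]
force: [0.2, -0.5, 0.3]
opening: 0.0007
grip_force: 0.0
time_s: 32.28
tcp_pos: [0.6423, 0.15, 0.0905]
tool_rot: [0.003, 0.054, 0.999, 0.001]
force: [2.4, -0.3, 0.9]
opening: 0.0005
grip_force: 0.8
time_s: 32.9
tcp_pos: [0.6416, 0.1493, 0.0715]
tool_rot: [-0.0, 0.055, 0.999, -0.0]
force: [-4.8, 0.1, 9.6]
opening: 0.0005
grip_force: 5.2
time_s: 33.52
tcp_pos: [0.5984, 0.3272, 0.129]
tool_rot: [-0.0, 0.054, 0.999, -0.0]
force: [0.1, -0.8, 0.5]
opening: 0.0006
grip_force: 0.0
time_s: 34.02
tcp_pos: [0.5974, 0.3229, 0.0853]
tool_rot: [-0.002, 0.056, 0.998, -0.002]
force: [-0.0, 0.1, -0.3]
opening: 0.0007
grip_force: 0.0
time_s: 34.65
tcp_pos: [0.5884, 0.2342, 0.0884]
tool_rot: [0.0, 0.055, 0.998, 0.0]
force: [-0.1, 1.8, -0.1]
opening: 0.0005
grip_force: 0.8
time_s: 35.28
tcp_pos: [0.5882, 0.2349, 0.0714]
tool_rot: [-0.001, 0.054, 0.999, -0.001]
force: [-3.8, -3.6, 12.2]
opening: 0.0004
grip_force: 5.8
```

```bash
python3 -m inch '[[[0,0,-0.06],0],[[0,-0.06,0],0],[[0,-0.06,0],0],[[0,-0.06,0],0],[[0,-0.06,0],0]]'
python3 -m inch '[[[0,-0.01,0],0],[[0,0,0.02],0],[[0,0,0.022],0],[[0,0,0],0]]'
python3 -m inch '[[[0,0.018,0],0],[[0,0.018,0],0],[[0,0.018,0],0],[[0,0.018,0],0],[[0,0.018,0],0]]'
python3 -m inch '[[[0,0,0.006],0],[[0,0,0.006],0],[[0,0,0.006],0],[[0,0,0],0],[[0,0,0],0]]'
python3 -m inch '[[[0,0,-0.06],0],[[0,0,-0.06],0],[[0,0,-0.06],0],[[-0.045,0.04,0],0],[[-0.045,0.04,0],0]]' 0
python3 -m inch '[[[0,0,0],0],[[0,0,0],0],[[0,0,0],0]]'
python3 - <<'E'
from h import *
im=wrist();print(im['p']);save(im,'w7')
sil(im,['jar','lid_pad','lid'],[.08,.092,.066])
for c in ['side','scene']:
    env.get_image(c);print([(round(d['conf'],2),np.round(d['position'],3)) for d in env.find_in('jar',c)[:2]])
E
```

```text
time_s: 35.9
tcp_pos: [0.5616, -0.0043, 0.1291]
tool_rot: [-0.001, 0.054, 0.999, -0.0]
force: [0.9, -0.2, -0.4]
opening: 0.0005
grip_force: 0.0
time_s: 36.4
tcp_pos: [0.5599, -0.0125, 0.0858]
tool_rot: [-0.002, 0.055, 0.999, -0.001]
force: [-0.6, 0.6, -0.1]
opening: 0.0007
grip_force: 0.0
time_s: 37.02
tcp_pos: [0.5711, 0.0781, 0.0881]
tool_rot: [0.0, 0.055, 0.998, 0.0]
force: [-0.2, 0.6, 0.3]
opening: 0.0006
grip_force: 0.0
time_s: 37.65
tcp_pos: [0.5714, 0.0766, 0.0714]
tool_rot: [0.001, 0.055, 0.998, 0.0]
force: [-2.7, 3.3, 9.1]
opening: 0.0006
grip_force: 5.1
time_s: 38.28
tcp_pos: [0.6701, 0.1458, 0.2512]
tool_rot: [0.0, 0.056, 0.998, 0.001]
force: [0.4, -0.3, -0.9]
opening: 0.0426
grip_force: 0.0
time_s: 38.65
tcp_pos: [0.6686, 0.1451, 0.2506]
tool_rot: [-0.0, 0.055, 0.998, -0.0]
force: [0.6, 0.6, -0.2]
opening: 0.0725
grip_force: 0.0
[0.66855852 0.14509801 0.25055635]
jar 0.87 px 487 9 mm [473.1 337.3  27.5  74.8   5.4] RGB [140 128  97]
lid_pad 0.77 px 321 128 mm [580.7 155.5 182.6 145.5  83.9] RGB [225 209 176]
lid_pad 0.6 px 487 9 mm [477.5 331.   26.5  74.    5.4] RGB [140 127  96]
lid 0.73 px 321 128 mm [579.4 156.2 198.9 158.6  83.6] RGB [224 207 175]
[(0.91, array([0.437, 0.375, 0.067])), (0.39, array([0.65 , 0.15 , 0.074]))]
[(0.58, array([0.462, 0.352, 0.048]))]
```

View pics/w7.png

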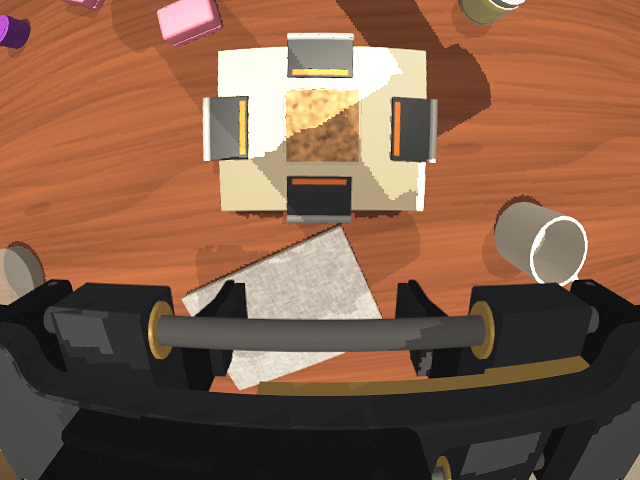

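All four clips lie flat: (320,55), (226,128), (414,128), (319,198). The pad spans (286,90) to (359,162), and the jar is at the top edge (490,8). Moving to view the jar.

```bash
python3 - <<'E'
from h import *
im=wrist();c=px2w(im,[(286,90),(359,90),(359,162),(286,162)],.092);print(c.round(4),c.mean(0))
E
python3 -m inch '[[[0,0,0],-6.3],[[0.03,0.045,0],0],[[0.03,0.045,0],0],[[0.03,0.045,0],0],[[0.03,0.045,0],0]]'
python3 -m inch '[[[0.02,0.035,0],0],[[0,0,0],0],[[0,0,0],0],[[0,0,0],0]]' 0
python3 - <<'E'
from h import *
im=wrist();print(im['p']);save(im,'w8')
sil(im,['jar'],[.08])
E
```

```text
[[0.5458 0.1297]
 [0.5525 0.1916]
 [0.6151 0.1851]
 [0.6083 0.1225]] [0.58038758 0.15724101]
time_s: 39.72
tcp_pos: [0.5483, 0.3274, 0.2502]
tool_rot: [0.0, -0.0, 1.0, 0.0]
force: [1.0, 0.1, -1.0]
opening: 0.0873
grip_force: 0.0
time_s: 40.22
tcp_pos: [0.5299, 0.3601, 0.2501]
tool_rot: [0.0, 0.001, 1.0, -0.0]
force: [-0.2, -0.4, 0.5]
opening: 0.0868
grip_force: 0.0
[0.5299164  0.36013063 0.25009313]
jar 0.66 px 318 125 mm [439.3 358.1  48.7  48.7  89.8] RGB [203 197 185]
jar 0.32 px 141 245 mm [561.5 165.2 190.2 123.7  83.9] RGB [244 239 220]
```

View pics/w8.png

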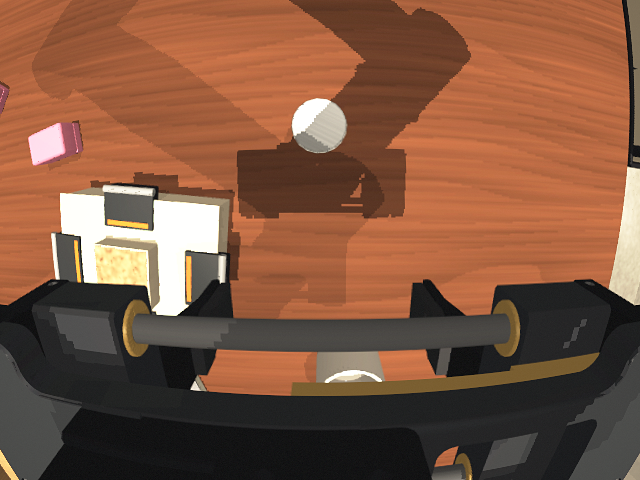

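Jar cap is centred at (319,125), 48.7 mm across as expected, and the way is clear. Grasping it.

```bash
python3 -m inch '[[[0.045,-0.001,0.02],0],[[0.0456,-0.001,0.03],0],[[0,0,0.05],0],[[0,0,0.05],0],[[0,0,0.04],0]]' 0
python3 -m inch '[[[0,0,0.02],0],[[0,0,0.01],0],[[0,0,0],0]]' 0
python3 -m inch '[[[0,0,0],0],[[0,0,0],0],[[0,0,0],0],[[0,0,0],0]]' 1 20
python3 -m inch '[[[0,0,0],0],[[0,0,0],0]]'
```

```text
time_s: 40.95
tcp_pos: [0.4387, 0.3582, 0.0586]
tool_rot: [-0.0, 0.0, 1.0, -0.0]
force: [0.1, -0.5, 0.0]
opening: 0.0873
grip_force: 0.0
time_s: 41.32
tcp_pos: [0.439, 0.3588, 0.0299]
tool_rot: [-0.0, 0.0, 1.0, -0.0]
force: [0.9, 0.1, -1.4]
opening: 0.0871
grip_force: 0.0
time_s: 41.82
tcp_pos: [0.4388, 0.3593, 0.0304]
tool_rot: [0.0, -0.0, 1.0, 0.0]
force: [0.2, -0.4, -0.7]
opening: 0.055
grip_force: 0.0
time_s: 42.08
tcp_pos: [0.4387, 0.3591, 0.0303]
tool_rot: [0.0, -0.0, 1.0, -0.0]
force: [-0.8, -1.2, 1.8]
opening: 0.0514
grip_force: 20.0
```

```bash
python3 -m inch '[[[0,0,0],0],[[0,0,-0.02],0],[[0,0,-0.04],0],[[0,0,-0.05],0],[[0,0,-0.04],0]]'
python3 -m inch '[[[0,0,-0.02],0],[[-0.015,-0.02,0],0],[[-0.028,-0.04,0],0],[[-0.035,-0.05,0],0],[[-0.035,-0.05,0],0]]'
python3 -m inch '[[[-0.02,-0.03,0],0],[[-0.008,-0.012,0],0],[[0,0,0],0],[[0,0,0],0],[[0,0,0],0]]'
python3 - <<'E'
from h import *
im=wrist();print(im['p'],env.read_state()['opening'])
sil(im,['jar'],[im['p'][2]+.05])
save(im,'w9')
E
```

```text
time_s: 42.7
tcp_pos: [0.4387, 0.3593, 0.1814]
tool_rot: [0.0, -0.0, 1.0, 0.0]
force: [0.3, -0.2, -2.1]
opening: 0.0515
grip_force: 20.0
time_s: 43.32
tcp_pos: [0.5522, 0.1979, 0.1992]
tool_rot: [-0.0, -0.0, 1.0, 0.0]
force: [0.8, 0.7, -0.8]
opening: 0.0512
grip_force: 20.0
time_s: 43.95
tcp_pos: [0.5792, 0.1583, 0.2001]
tool_rot: [-0.0, -0.001, 1.0, 0.0]
force: [1.3, 0.0, -2.1]
opening: 0.0513
grip_force: 20.0
[0.57918118 0.15830691 0.20011065] 0.05158504677946823
```

View pics/w9.png

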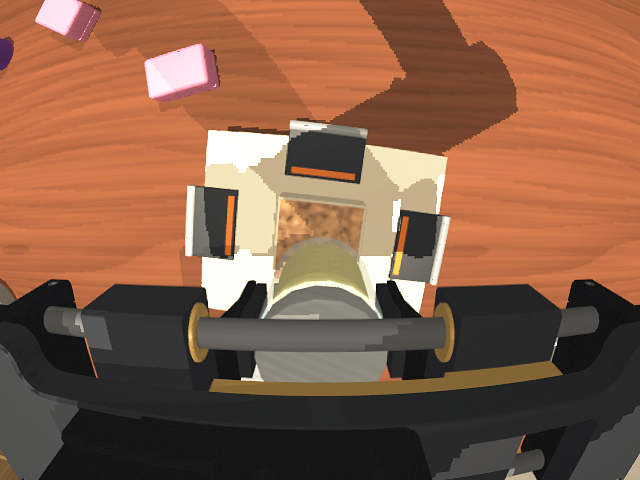

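Clips are still flat and the jar is upright with its cap spanning (254..387, 288..380), above the pad whose near corners are (277,197) and (366,205).

Run:
```python
from h import *
im=wrist();p=im['p'];print(p)
print('cap rel',((px2w(im,[(320,287),(254,332),(387,332)],p[2]+.05)-p[:2])).round(4))
c=px2w(im,[(277,197),(366,205)],.092);a=np.radians(-6.3);print('pad ctr',c.mean(0)+.033*np.array([np.cos(a),np.sin(a)]))
```

```text
[0.579318   0.15808908 0.20018642]
cap rel [[-0.0274 -0.0004]
 [-0.0101 -0.0235]
 [-0.0102  0.0231]]
pad ctr [0.58052778 0.15497963]
```

```bash
python3 -m inch '[[[-0.002,-0.002,0.02],0],[[0,0,0.03],0],[[0,0,0.018],0],[[0,0,0.006],0],[[0,0,0],0]]'
python3 -m inch '[[[0,0,0.002],0],[[0,0,0.002],0],[[0,0,0.001],0],[[0,0,0],0],[[0,0,0],0]]'
```

```text
time_s: 44.72
tcp_pos: [0.5819, 0.1554, 0.1262]
tool_rot: [0.0, -0.0, 1.0, -0.0]
force: [0.2, 0.2, -1.1]
opening: 0.0517
grip_force: 20.0
time_s: 45.35
tcp_pos: [0.5823, 0.1554, 0.1233]
tool_rot: [0.001, -0.0, 1.0, 0.0]
force: [-2.9, 0.9, 5.5]
opening: 0.0516
grip_force: 20.0
```

```bash
python3 -m inch '[[[0,0,0],0],[[0,0,0],0],[[0,0,0],0],[[0,0,0],0]]' 0
python3 -m inch '[[[0,0,-0.02],0],[[0,0,-0.05],0],[[0,0,-0.05],0],[[0,0,-0.04],0],[[-0.05,0,0],0]]'
python3 -m inch '[[[-0.05,0,0],0],[[0,0,0],0],[[0,0,0],0]]'
python3 - <<'E'
from h import *
im=wrist();print(im['p']);sil(im,['jar'],[.172]);save(im,'w10')
E
```

```text
time_s: 45.85
tcp_pos: [0.5817, 0.1551, 0.1209]
tool_rot: [-0.0, -0.0, 1.0, -0.0]
force: [-0.1, 0.2, 0.2]
opening: 0.0824
grip_force: 0.0
time_s: 46.48
tcp_pos: [0.6325, 0.1559, 0.2883]
tool_rot: [0.005, -0.001, 1.0, 0.002]
force: [0.9, 0.3, 0.5]
opening: 0.0874
grip_force: 0.0
time_s: 46.85
tcp_pos: [0.6814, 0.1549, 0.2802]
tool_rot: [-0.001, 0.0, 1.0, -0.0]
force: [-0.4, -0.5, 0.3]
opening: 0.0869
grip_force: 0.0
[0.68141208 0.15491152 0.28020416]
jar 0.75 px 321 111 mm [582.9 155.3  49.3  49.6  32.9] RGB [227 223 211]
jar 0.72 px 233 107 mm [579.   89.9  33.4  43.9  83.5] RGB [143 132 113]
```

Run:
```python
from h import *
im=wrist();sil(im,['lid','jar'],[.066,.172],1)
s=env.read_state();print(s['grip_force'],s['force'],s['tcp_pos'])
for c in ['side','scene']:
    env.get_image(c)
    for l in ['clip_near','clip_far','clip_left','clip_right']: print(c,l,[(round(d['conf'],2),np.round(d['position'],3)) for d in env.find_in(l,c)[:2]])
```

```text
lid 0.92 px 321 119 mm [579.6 155.7 197.4 157.9  84. ] RGB [230 219 193]
jar 0.79 px 321 111 mm [583.2 155.4  49.5  49.7  64. ] RGB [226 222 211]
0.0 [-0.03208277  0.7572947  -0.85296474] [0.68108101 0.15528571 0.28232508]
side clip_near [(0.79, array([0.513, 0.164, 0.077]))]
side clip_far [(0.94, array([0.649, 0.15 , 0.073]))]
side clip_left [(0.71, array([0.593, 0.24 , 0.072]))]
side clip_right [(0.54, array([0.553, 0.066, 0.072]))]
scene clip_near []
scene clip_far [(0.91, array([0.651, 0.149, 0.07 ]))]
scene clip_left [(0.74, array([0.594, 0.244, 0.071])), (0.28, array([ 0.72 , -0.302,  0.079]))]
scene clip_right [(0.73, array([0.574, 0.06 , 0.069])), (0.32, array([0.801, 0.083, 0.018]))]
```

```bash
python3 -c "
from bench import env
print(env.sign_off())"
```

```text
the job is handed in; nothing more can be done
None
```

The job is handed in, though the sign-off returned no verdict: red pot, green pot and eraser are in the box (no blue pot was present), the lid is seated, all four clips are folded flat, and the jar stands upright on the pad about 3 mm off centre by my last measurement.

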